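# Sweep the loose nuts off the work board into the tray

## Robot

A 6-joint arm with a two-finger parallel gripper is mounted at the origin on the work surface. World frame = base frame: x ahead of the robot, y to its left, z up, the work surface at z = 0. Lengths are in mm, angles in rad, forces in N, time in s.
With the tool pointing down it reaches from about 200 to 875 mm from the base axis. Payload 3.4 kg.
Tool frame: the origin (TCP) lies on the centre line of the jaws, within the pads' length; the fingertips stand 17 mm ahead of it and the grasp point (between the pads) lies 2 mm behind it (ctrl.tip_extent is the z of the fingertips in the tool frame, in mm); z points along the fingers, y is the line along which they close (so a half turn about z gives the same grasp; the last joint's range is limited). The gripper opens to 94 mm and grips with 3 to 60 N. Pads are 16 mm wide; open, the fingers measure 119 mm over their backs; the gripper's body (75 mm by 177 mm) begins 78 mm behind the grasp point.
Start: joints at [-0.121, 0.276, 1.505, -0, 1.361, -0.121], TCP at [575.034, -0.009, 222.493] pointing down, gripper open.
Joint ranges: [-2.89, 2.89], [-0.75, 2.08], [0.22, 2.7], [-1.18, 4.32], [0.11, 2.71], [-2.7, 2.7]. Speed limits (rad/s): [2.57, 2.57, 3.14, 3.14, 3.14, 3.14].

## Interface

Orientations are given as a unit quaternion [w, x, y, z].
In Python, from station import ctrl gives the robot as it stands. The module is installed in compiled form; this text tells all that it offers.
- The arm moves only by the shell command python3 -m inch 'ROWS' [FORCE]. ROWS is JSON, a list of rows, each an object of numbers: "wx", "wy", "wz": the turn, a rotation vector about the tool's x, y, z in rad; "x", "y", "z": the shift along the tool's x, y, z in mm; "grip": the opening, from -1 (shut) to 1 (fully open), so that 0 is half open. In form: [{"wx": .., "wy": .., "wz": .., "x": .., "y": .., "z": .., "grip": ..}, ...]. A call has 1 to 5 rows; each row shifts and turns the commanded pose from where the row before left it, along the tool's axes as they then stand; what a row does not reach is not made up. A row lasts 1/8 s, in which the tool goes at most 62.5 mm and 10.7 degrees, less where a joint would pass 70% of its speed; a pose out of reach is approached as far as the arm can. A call is refused whole if a number of a shift passes 62.5 or a number of a turn 0.188, either way. A call with a gripper value outside its range is refused whole. The fingers move at their own pace and stop on an object; FORCE is the grip in N (left out, the last holds). Time passes only in rows, so rows that do not move let the fingers close. It gives the time, the measured TCP pose, the force, the opening and the grip force at its end, in the units of the state.
- ctrl.get_state(): the state, without advancing time (a new reading comes with each control period).
- ctrl.read_camera(name): name is "scene" or "side" or "wrist"; returns a dict with "img" (400x640x3 uint8, blue, green, red), "fx", "fy", "cx", "cy" (pixels), "camera_from_world" (4x4, takes a point from world to camera coordinates). Camera axes: x right, y up, looking along -z (the intrinsics and any distortion apply to the point x, -y, -z); pixel columns grow to the right and rows downward; lengths in mm; the calibration is good to about 2 mm. A picture is of the moment at which its call begins. There is no depth.
- ctrl.job_done(): hands the job in; it is judged then, once.
The state is a dict: "clock": time; "joints": joint angles; "dq": joint speeds; "tau": joint torques, N m; "ee_pos": TCP position; "tcp_rot": TCP orientation; "force": force on the tool from outside, world axes, zero at the start; "wrist_torque": the same for the moment, N m; "opening": finger opening in mm; "grasp_force": force on a finger pad.
Only numpy, scipy, OpenCV 4.12 (cv2) and the standard library are available. Lean on these libraries where they do the work, as an engineer would, in place of code of your own. Each camera call takes 0.05 s, during which the arm holds its last target. There are 200 camera calls.

## Task

With the fingertips, sweep the three loose hexagon nuts across the work board and over its edge into the plain undivided tray, not the divided organiser on the other side. Only push the nuts along the board, do not pick them up, and leave the connectors, the busbar and everything else on the bench where they are.

Things in the scene. Friction and masses are not known exactly. Their poses are not given: they have to be found in the camera images.
- board: fixed work board on the bench, plywood with a flat black rubber top, 230 (its x) x 260 (its y) x 40 mm high; origin at the centre of its underside, so its top is 40 mm above the bench. Turned up to 0.2 rad from the world axes
- tray: the plain, undivided open aluminium tray, 230 (its x) x 100 (its y) x 34 mm high, walls and floor 3 mm, fixed. It stands lengthwise against the left or the right (+y or -y) edge of the board, 1 mm off it, same yaw as the board, its rim 6 mm below the board's top. Empty at the start. Origin at the centre of its underside
- organiser: an aluminium tray of the same outer size, fixed against the other side of the board, but divided into 8 cells with a few small fasteners in them. Not for the nuts. Origin at the centre of its underside
- nut_0_mid (a point): loose steel hexagon nut, 24 mm across flats, 28 mm across corners, 13 mm high, about 35 g, lying flat on the board's top; one of three alike. Two nuts lie along the board's -x half, one towards each tray; the point is the nut's centre, 6.5 mm above its underside
- nut_1_mid (a point): loose steel hexagon nut, 24 mm across flats, 28 mm across corners, 13 mm high, about 35 g, lying flat on the board's top; one of three alike. Two nuts lie along the board's -x half, one towards each tray; the point is the nut's centre, 6.5 mm above its underside
- nut_2_mid (a point): loose steel hexagon nut, 24 mm across flats, 28 mm across corners, 13 mm high, about 35 g, lying flat on the board's top; one of three alike. This one lies alone along the board's +x half; the point is the nut's centre, 6.5 mm above its underside
- connector_a: loose orange plastic connector, 26 x 26 mm base, 34 mm high, 60 g, standing upright on the middle line of the board near its -y edge; a bystander. Origin at the centre of its underside
- connector_b: loose orange plastic connector, 26 x 26 mm base, 34 mm high, 60 g, standing upright on the middle line of the board near its +y edge; a bystander. Origin at the centre of its underside
- busbar: loose flat copper bar, 16 (x) x 70 (y) x 5 mm, lying on the middle of the board between the connectors; a bystander. Origin at the centre of its underside
- driver_a: blue-handled screwdriver lying on the bench to the right of the board; a bystander
- driver_b: black-handled screwdriver lying on the bench to the right of the board; a bystander
- cleaner: blue plastic bottle, 60 mm across, 140 mm high, standing on the bench to the left of the board; a bystander. Origin under its centre
- jar: small jar, 60 mm across, 60 mm high, standing on the bench to the left of the board; a bystander. Origin under its centre
- nut_0: the same nut as nut_0_mid; origin at the centre of its underside, z along its bore
- nut_1: the same nut as nut_1_mid; origin at the centre of its underside, z along its bore
- nut_2: the same nut as nut_2_mid; origin at the centre of its underside, z along its bore

How it is judged:
By the outcome, as a careful person would: the job done as asked, in the order asked, and still so for the second after the job is handed in, with the robot touching nothing.
It also fails if it takes over 51 s, if anything falls off the work surface, if the arm or the gripper's body presses on something with over 40 N, if the wrist force passes 120 N, or if a joint passes its speed limit or range.

## Working session

There is one attempt and no reset: what is moved stays moved. The work goes in short steps, Python scripts to look and compute and a shell command to move; the robot and the scene stay as the last step left them, time stands still between calls to the robot, and variables do not carry over. Pictures are saved under pics/ and viewed, at most 11 in all, crops included, and the job is handed in when it is done.

```bash
mkdir -p pics; python3 - <<'E'
from station import ctrl
import cv2,pickle
s=ctrl.get_state();print(s['clock'],s['ee_pos'],s['tcp_rot'],s['opening'],ctrl.tip_extent)
d={}
for n in("scene","side"):
    r=ctrl.read_camera(n);d[n]=r;cv2.imwrite(f"pics/{n}0.png",r["img"]);print(n,{k:v for k,v in r.items() if k!='img'})
pickle.dump(d,open('d0.pkl','wb'))
E
```

```text
0.0 [5.74477502e+02 2.20477520e-02 2.21618225e+02] [-6.91233147e-04  7.07112235e-01  7.07100765e-01 -5.63004285e-04] 93.79656442957668 17.0
scene {'fx': 408.34443205828677, 'fy': 408.34443205828677, 'cx': 319.56476474102936, 'cy': 205.30676873233645, 'camera_from_world': array([[ 7.78373139e-01,  6.27685101e-01, -1.21107399e-02,
        -3.90693192e+02],
       [-3.94307250e-01,  5.03797528e-01,  7.68576504e-01,
         1.81903458e+02],
       [ 4.88525382e-01, -5.93463954e-01,  6.39643250e-01,
        -1.58620328e+03],
       [ 0.00000000e+00,  0.00000000e+00,  0.00000000e+00,
         1.00000000e+00]])}
side {'fx': 448.88976622988537, 'fy': 448.88976622988537, 'cx': 319.82035930197213, 'cy': 199.45623798773164, 'camera_from_world': array([[-9.29093369e-01, -3.69467199e-01,  1.67182622e-02,
         4.84054883e+02],
       [ 2.53656506e-01, -6.03665987e-01,  7.55808014e-01,
        -1.85392599e+02],
       [-2.69154023e-01,  7.06456910e-01,  6.54579824e-01,
        -1.01192607e+03],
       [ 0.00000000e+00,  0.00000000e+00,  0.00000000e+00,
         1.00000000e+00]])}
```

View pics/scene0.png

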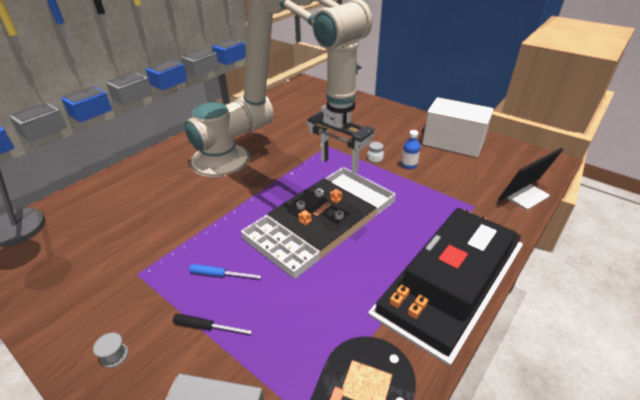

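View pics/side0.png

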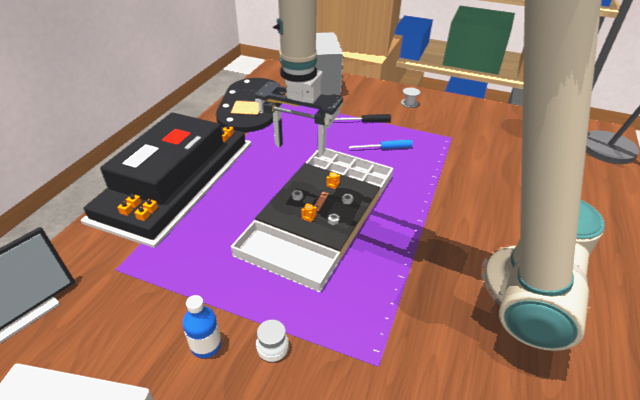

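The tray is on the +y side and the organiser on −y. In the side view the nuts are near (297,195), (348,198) and (334,219), with the connectors at (333,180) and (309,212). Next I'll look through the wrist camera.

```bash
python3 - <<'E'
from station import ctrl
import cv2,pickle
r=ctrl.read_camera("wrist");cv2.imwrite("pics/w0.png",r["img"]);print({k:v for k,v in r.items() if k!='img'})
d=pickle.load(open('d0.pkl','rb'));d['wrist']=r;pickle.dump(d,open('d0.pkl','wb'))
c=d['side']['img'][140:290,225:405];cv2.imwrite("pics/side0c.png",cv2.resize(c,None,fx=4,fy=4,interpolation=cv2.INTER_CUBIC))
E
```

```text
{'fx': 330.5129880427231, 'fy': 330.5129880427231, 'cx': 317.4547423162529, 'cy': 199.81049456609998, 'camera_from_world': array([[ 9.99996269e-01,  9.25656090e-04, -2.57011192e-03,
        -5.73598933e+02],
       [-1.48571824e-03,  9.73813688e-01, -2.27342677e-01,
         2.54134937e+01],
       [ 2.29236903e-03,  2.27345647e-01,  9.73811430e-01,
        -3.89043911e+02],
       [ 0.00000000e+00,  0.00000000e+00,  0.00000000e+00,
         1.00000000e+00]])}
```

View pics/w0.png

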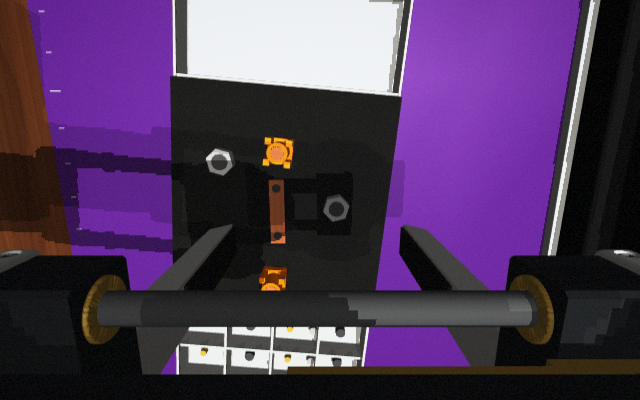

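View pics/side0c.png

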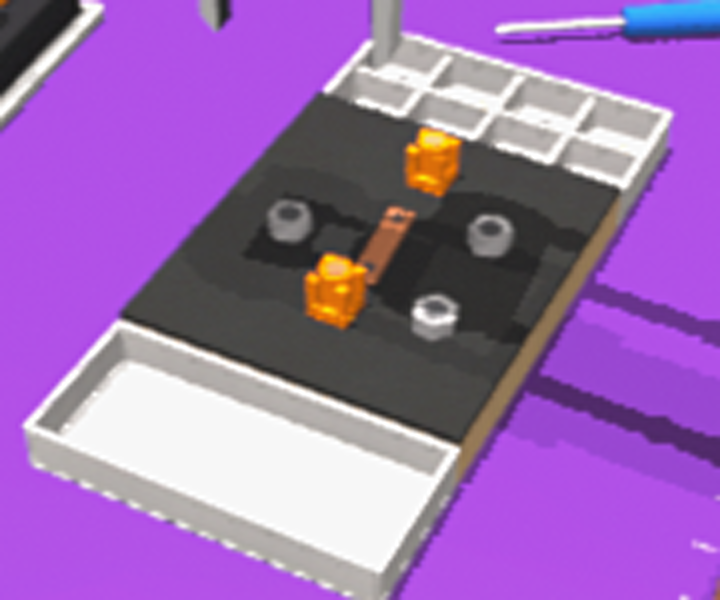

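The wrist view shows two nuts at (219,161) and (336,208), connector b at (278,152), the busbar at (277,212), and the tray-side board corners at (172,75) and (400,97). The left finger hides the third nut. In the side crop that nut is at (490,235) and the other two are at (435,316) and (289,220).

```bash
cat > h.py <<'E'
import numpy as np
def ray(r,u,v,z):
    T=r['camera_from_world'];R=T[:3,:3];c=-R.T@T[:3,3]
    d=R.T@np.array([(u-r['cx'])/r['fx'],-(v-r['cy'])/r['fy'],-1])
    return (c+d*(z-c[2])/d[2])[:2].round(1)
def proj(r,p):
    q=r['camera_from_world']@np.append(p,1.)
    return np.array([r['cx']-r['fx']*q[0]/q[2],r['cy']+r['fy']*q[1]/q[2]]).round(1)
E
python3 - <<'E'
import pickle;from h import *
d=pickle.load(open('d0.pkl','rb'));w=d['wrist'];s=d['side']
S=lambda u,v,z:ray(s,225+u/4-.4,140+v/4-.4,z)
for n,a in dict(nutA=(219,161,48),nutC=(336,208,48),conB=(278,152,70),bar=(277,212,45),conA=(272,280,70),cL=(172,75,40),cR=(400,97,40)).items():print('w',n,ray(w,*a))
for n,a in dict(nutA=(435,316,47),nutB=(490,235,47),nutC=(289,220,47),conA=(432,145,70),conB=(334,270,70),cL=(458,443,40),cR=(122,318,40),oL=(620,188,40),oR=(325,93,40),bar=(386,246,45),trayfarL=(380,598,0),trayR=(25,430,34)).items():print('s',n,S(*a))
E
```

```text
w nutA [473.8  26.3]
w nutC [593.2 -22.8]
w conB [536.6  37.3]
w bar [530.9 -28.1]
w conA [527.  -93.9]
w cL [430.9 109.6]
w cR [655.6  89.1]
s nutA [475.2  28.4]
s nutB [469.  -55.9]
s nutC [593.3 -19.7]
s conA [ 526.3 -101. ]
s conB [538.   37.2]
s cL [428.9 114.8]
s cR [653.   96.6]
s oL [ 407.  -142.7]
s oR [ 629.6 -164.2]
s bar [527.2 -22.3]
s trayfarL [440.3 204.2]
s trayR [663.7 195.5]
```

```bash
python3 -c "
import pickle;from h import *
s=pickle.load(open('d0.pkl','rb'))['side'];print('cleaner',ray(s,205,340,0),'jar',ray(s,272,345,0))"
python3 -m inch '[{"wz":0.087,"grip":-0.79},{"y":-51,"x":-6,"grip":-0.79},{"y":-51,"x":-6,"grip":-0.79},{"z":60,"grip":-0.79},{"z":40,"grip":-0.79}]'
```

```text
cleaner [603.5 406.6] jar [476.3 366.4]schema error: expected keys wx, wy, wz, x, y, z, grip
```

```bash
python3 -m inch '[{"wx":0,"wy":0,"wz":0.087,"x":0,"y":0,"z":0,"grip":-0.79},{"wx":0,"wy":0,"wz":0,"x":-6,"y":-51,"z":0,"grip":-0.79},{"wx":0,"wy":0,"wz":0,"x":-6,"y":-51,"z":0,"grip":-0.79},{"wx":0,"wy":0,"wz":0,"x":0,"y":0,"z":60,"grip":-0.79},{"wx":0,"wy":0,"wz":0,"x":0,"y":0,"z":40,"grip":-0.79}]'; python3 -m inch '[{"wx":0,"wy":0,"wz":0,"x":0,"y":0,"z":0,"grip":-0.79}]'
```

```text
clock: 0.78
ee_pos: [471.0, -3.0, 121.3]
tcp_rot: [0.0, 0.737, 0.676, 0.0]
force: [0.3, -0.0, -0.7]
opening: 47.7
grasp_force: 0.0
clock: 0.9
ee_pos: [469.6, -2.7, 120.2]
tcp_rot: [-0.003, 0.737, 0.676, -0.002]
force: [0.6, 0.3, 0.3]
opening: 37.6
grasp_force: 0.0
```

```bash
python3 -m inch '[{"wx":0,"wy":0,"wz":0,"x":0,"y":0,"z":0,"grip":-0.79},{"wx":0,"wy":0,"wz":0,"x":0,"y":0,"z":0,"grip":-0.79},{"wx":0,"wy":0,"wz":0,"x":0,"y":0,"z":0,"grip":-0.79}]'; python3 - <<'E'
from station import ctrl
import cv2,pickle,numpy as np
P=[]
for i in range(4):
    r=ctrl.read_camera("wrist");P.append(ctrl.get_state()['ee_pos'])
print(np.mean(P,0),np.std(P,0),ctrl.get_state()['opening'])
cv2.imwrite("pics/w1.png",r["img"]);pickle.dump(r,open('w1.pkl','wb'))
E
```

```text
clock: 1.27
ee_pos: [473.4, -3.2, 123.7]
tcp_rot: [0.001, 0.737, 0.676, 0.001]
force: [-0.1, -0.3, 0.3]
opening: 10.7
grasp_force: 0.0
[472.83351878  -3.14649459 123.13341541] [0.20888977 0.02891664 0.22531978] 9.99651909252273
```

View pics/w1.png

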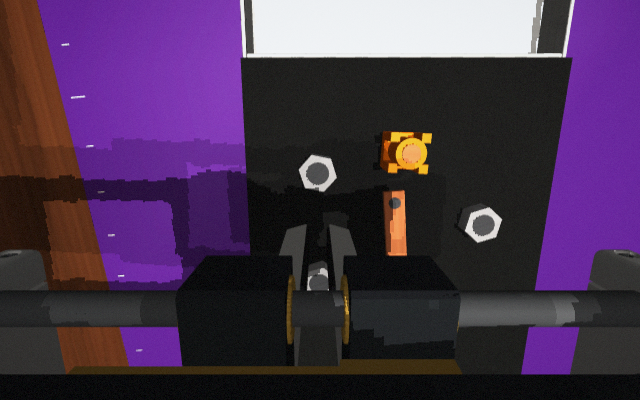

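The fingers line up with nut A at (318,173). Nut C is at (483,224) and the tray-side board edge is at row 57. Nut B shows between the fingers near (317,280).

```bash
python3 -c "
import pickle;from h import *
w=pickle.load(open('w1.pkl','rb'))
for a in [(318,173,50),(483,224,50),(242,57,40),(572,57,40),(318,278,50)]:print(ray(w,*a))"
python3 -m inch '[{"wx":0,"wy":0,"wz":0,"x":0,"y":0,"z":40,"grip":-0.79},{"wx":0,"wy":0,"wz":0,"x":0,"y":0,"z":20,"grip":-0.79},{"wx":0,"wy":0,"wz":0,"x":0,"y":0,"z":0,"grip":-0.79}]'
```

```text
[475.4  25.8]
[594.  -22.7]
[429.9 109.2]
[656.8  89.6]
[468.4 -55.5]
clock: 1.85
ee_pos: [471.1, -2.9, 61.3]
tcp_rot: [-0.001, 0.737, 0.676, -0.001]
force: [-0.1, -0.4, -0.3]
opening: 9.9
grasp_force: 0.0
```

```bash
python3 -m inch '[{"wx":0,"wy":0,"wz":0,"x":12,"y":0,"z":0,"grip":-0.79},{"wx":0,"wy":0,"wz":0,"x":12,"y":0,"z":0,"grip":-0.79},{"wx":0,"wy":0,"wz":0,"x":14,"y":0,"z":0,"grip":-0.79},{"wx":0,"wy":0,"wz":0,"x":14,"y":0,"z":0,"grip":-0.79},{"wx":0,"wy":0,"wz":0,"x":14,"y":0,"z":0,"grip":-0.79}]'; python3 - <<'E'
from station import ctrl
import cv2
cv2.imwrite("pics/w2.png",ctrl.read_camera("wrist")["img"])
E
```

```text
clock: 2.48
ee_pos: [478.3, 63.7, 62.8]
tcp_rot: [0.0, 0.737, 0.676, 0.0]
force: [-0.2, -1.8, 1.1]
opening: 9.7
grasp_force: 0.5
```

View pics/w2.png

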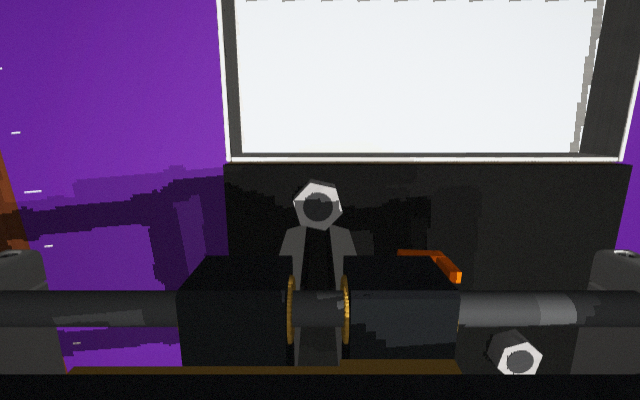

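Nut A sits centred against both fingertips at (318,205), so I'll keep pushing until it goes over the edge.

```bash
python3 -m inch '[{"wx":0,"wy":0,"wz":0,"x":14,"y":0,"z":0,"grip":-0.79},{"wx":0,"wy":0,"wz":0,"x":14,"y":0,"z":0,"grip":-0.79},{"wx":0,"wy":0,"wz":0,"x":14,"y":0,"z":0,"grip":-0.79},{"wx":0,"wy":0,"wz":0,"x":14,"y":0,"z":0,"grip":-0.79},{"wx":0,"wy":0,"wz":0,"x":0,"y":0,"z":0,"grip":-0.79}]'; python3 - <<'E'
from station import ctrl
import cv2
cv2.imwrite("pics/w3.png",ctrl.read_camera("wrist")["img"])
E
```

```text
clock: 3.15
ee_pos: [483.1, 119.5, 62.4]
tcp_rot: [-0.0, 0.737, 0.676, 0.0]
force: [0.4, -0.0, 0.1]
opening: 9.7
grasp_force: 0.0
```

View pics/w3.png

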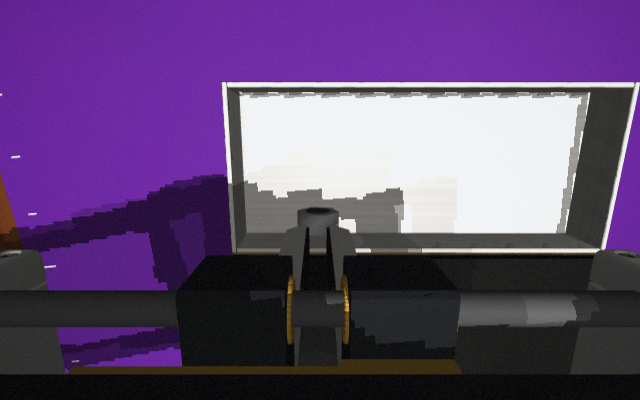

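The nut is over the edge and tilted at (318,212). I'll push 15 mm further to make sure it drops, then raise the tool and go behind nut B.

```bash
python3 -m inch '[{"wx":0,"wy":0,"wz":0,"x":15,"y":0,"z":0,"grip":-0.79},{"wx":0,"wy":0,"wz":0,"x":0,"y":0,"z":-40,"grip":-0.79},{"wx":0,"wy":0,"wz":0,"x":-55,"y":0,"z":0,"grip":-0.79},{"wx":0,"wy":0,"wz":0,"x":-55,"y":0,"z":0,"grip":-0.79},{"wx":0,"wy":0,"wz":0,"x":0,"y":0,"z":0,"grip":-0.79}]'; python3 - <<'E'
from station import ctrl
import cv2
cv2.imwrite("pics/w4.png",ctrl.read_camera("wrist")["img"])
E
```

```text
clock: 3.82
ee_pos: [474.7, 21.3, 102.7]
tcp_rot: [0.0, 0.739, 0.674, -0.0]
force: [-0.4, 0.5, 0.1]
opening: 9.6
grasp_force: 0.0
```

View pics/w4.png

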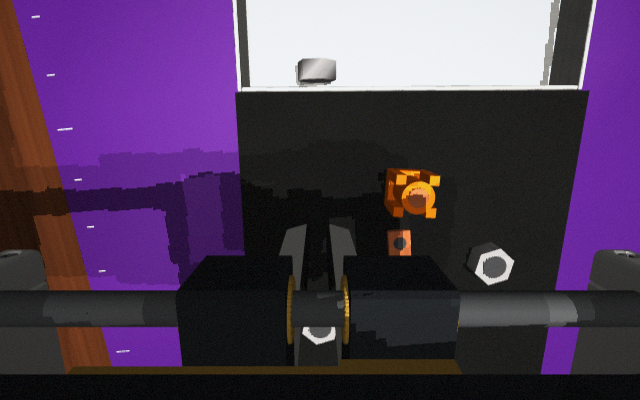

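Nut A is in the tray at (316,70), standing on edge by the near wall. I'll push nut B along a slightly slanted line so it lands beside nut A instead of on top of it.

```bash
python3 -m inch '[{"wx":0,"wy":0,"wz":-0.15,"x":0,"y":0,"z":0,"grip":-0.79},{"wx":0,"wy":0,"wz":0,"x":-55,"y":-6,"z":0,"grip":-0.79},{"wx":0,"wy":0,"wz":0,"x":-55,"y":-5,"z":0,"grip":-0.79},{"wx":0,"wy":0,"wz":0,"x":0,"y":0,"z":0,"grip":-0.79},{"wx":0,"wy":0,"wz":0,"x":0,"y":0,"z":0,"grip":-0.79}]'; python3 - <<'E'
from station import ctrl
import cv2,pickle
r=ctrl.read_camera("wrist");cv2.imwrite("pics/w5.png",r["img"]);pickle.dump(r,open('w5.pkl','wb'))
print(ctrl.get_state()['ee_pos'])
E
```

```text
clock: 4.5
ee_pos: [470.7, -85.2, 102.3]
tcp_rot: [-0.001, 0.684, 0.729, 0.0]
force: [0.0, -0.2, 0.9]
opening: 9.9
grasp_force: 0.0
[470.6483987  -84.93635956 102.2851188 ]
```

View pics/w5.png

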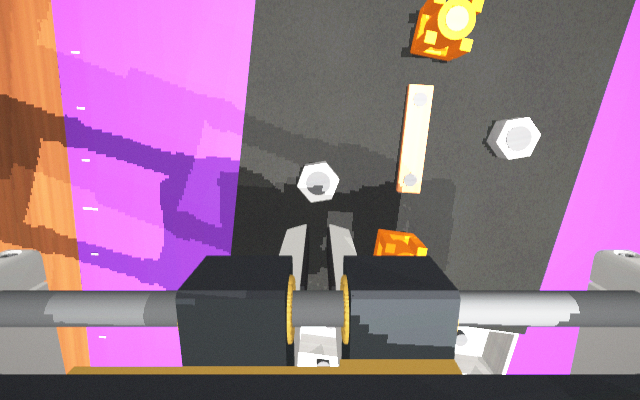

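Nut B is centred ahead of the fingers at (318,182), and connector A, near (400,245), is clear to the right. I'll descend and push.

```bash
python3 -m inch '[{"wx":0,"wy":0,"wz":0,"x":0,"y":0,"z":40,"grip":-0.79},{"wx":0,"wy":0,"wz":0,"x":0,"y":0,"z":0,"grip":-0.79},{"wx":0,"wy":0,"wz":0,"x":12,"y":0,"z":0,"grip":-0.79},{"wx":0,"wy":0,"wz":0,"x":13,"y":0,"z":0,"grip":-0.79},{"wx":0,"wy":0,"wz":0,"x":15,"y":0,"z":0,"grip":-0.79}]'
python3 -m inch '[{"wx":0,"wy":0,"wz":0,"x":15,"y":0,"z":0,"grip":-0.79},{"wx":0,"wy":0,"wz":0,"x":15,"y":0,"z":0,"grip":-0.79},{"wx":0,"wy":0,"wz":0,"x":15,"y":0,"z":0,"grip":-0.79},{"wx":0,"wy":0,"wz":0,"x":15,"y":0,"z":0,"grip":-0.79},{"wx":0,"wy":0,"wz":0,"x":15,"y":0,"z":0,"grip":-0.79}]'
python3 -m inch '[{"wx":0,"wy":0,"wz":0,"x":15,"y":0,"z":0,"grip":-0.79},{"wx":0,"wy":0,"wz":0,"x":15,"y":0,"z":0,"grip":-0.79},{"wx":0,"wy":0,"wz":0,"x":15,"y":0,"z":0,"grip":-0.79},{"wx":0,"wy":0,"wz":0,"x":15,"y":0,"z":0,"grip":-0.79}]'
python3 -m inch '[{"wx":0,"wy":0,"wz":0,"x":14,"y":0,"z":0,"grip":-0.79},{"wx":0,"wy":0,"wz":0,"x":13,"y":0,"z":0,"grip":-0.79},{"wx":0,"wy":0,"wz":0,"x":13,"y":0,"z":0,"grip":-0.79},{"wx":0,"wy":0,"wz":0,"x":0,"y":0,"z":0,"grip":-0.79}]'
```

```text
clock: 5.18
ee_pos: [468.6, -45.6, 63.3]
tcp_rot: [0.001, 0.684, 0.729, 0.001]
force: [-0.5, 0.1, -0.2]
opening: 9.8
grasp_force: 0.1
clock: 5.8
ee_pos: [463.4, 29.0, 62.5]
tcp_rot: [0.0, 0.685, 0.729, 0.0]
force: [-0.2, -1.1, 1.1]
opening: 9.7
grasp_force: 0.5
clock: 6.3
ee_pos: [459.6, 89.0, 62.4]
tcp_rot: [0.0, 0.684, 0.729, -0.0]
force: [0.9, -1.5, 0.1]
opening: 9.7
grasp_force: 0.4
clock: 6.8
ee_pos: [457.1, 128.8, 62.4]
tcp_rot: [0.0, 0.684, 0.73, 0.0]
force: [-0.4, -0.6, -0.2]
opening: 9.7
grasp_force: 0.0
```

```bash
python3 -m inch '[{"wx":0,"wy":0,"wz":0,"x":0,"y":0,"z":-50,"grip":-0.79},{"wx":0,"wy":0,"wz":0.15,"x":0,"y":0,"z":0,"grip":-0.79},{"wx":0,"wy":0,"wz":0,"x":-42,"y":37,"z":0,"grip":-0.79},{"wx":0,"wy":0,"wz":0,"x":-42,"y":37,"z":0,"grip":-0.79}]'
python3 -m inch '[{"wx":0,"wy":0,"wz":0,"x":-43,"y":37,"z":0,"grip":-0.79},{"wx":0,"wy":0,"wz":0,"x":-43,"y":38,"z":0,"grip":-0.79},{"wx":0,"wy":0,"wz":0,"x":0,"y":0,"z":0,"grip":-0.79},{"wx":0,"wy":0,"wz":0,"x":0,"y":0,"z":0,"grip":-0.79}]'
python3 - <<'E'
from station import ctrl
import cv2,pickle
r=ctrl.read_camera("wrist");cv2.imwrite("pics/w6.png",r["img"])
print(ctrl.get_state()['ee_pos'])
E
```

```text
clock: 7.3
ee_pos: [524.3, 36.8, 112.9]
tcp_rot: [0.0, 0.737, 0.676, 0.0]
force: [1.8, -0.0, 0.8]
opening: 9.8
grasp_force: 0.0
clock: 7.8
ee_pos: [589.8, -54.4, 111.9]
tcp_rot: [-0.001, 0.738, 0.675, -0.0]
force: [0.8, -0.5, 0.5]
opening: 10.0
grasp_force: 0.0
[589.57304196 -53.75931448 112.11546152]
```

View pics/w6.png

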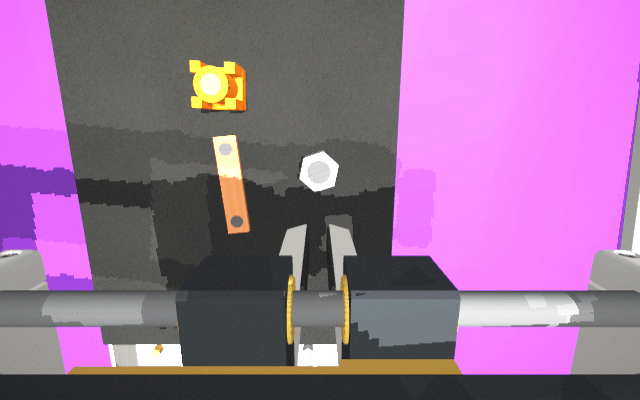

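Nut C is centred ahead of the fingers at (319,171), and the busbar and connector B are clear to the left. I'll descend and push.

```bash
python3 -m inch '[{"wx":0,"wy":0,"wz":0,"x":0,"y":0,"z":50,"grip":-0.79},{"wx":0,"wy":0,"wz":0,"x":0,"y":0,"z":0,"grip":-0.79},{"wx":0,"wy":0,"wz":0,"x":12,"y":0,"z":0,"grip":-0.79},{"wx":0,"wy":0,"wz":0,"x":13,"y":0,"z":0,"grip":-0.79},{"wx":0,"wy":0,"wz":0,"x":15,"y":0,"z":0,"grip":-0.79}]'
python3 -m inch '[{"wx":0,"wy":0,"wz":0,"x":15,"y":0,"z":0,"grip":-0.79},{"wx":0,"wy":0,"wz":0,"x":15,"y":0,"z":0,"grip":-0.79},{"wx":0,"wy":0,"wz":0,"x":15,"y":0,"z":0,"grip":-0.79},{"wx":0,"wy":0,"wz":0,"x":15,"y":0,"z":0,"grip":-0.79},{"wx":0,"wy":0,"wz":0,"x":15,"y":0,"z":0,"grip":-0.79}]'
python3 -m inch '[{"wx":0,"wy":0,"wz":0,"x":15,"y":0,"z":0,"grip":-0.79},{"wx":0,"wy":0,"wz":0,"x":14,"y":0,"z":0,"grip":-0.79},{"wx":0,"wy":0,"wz":0,"x":14,"y":0,"z":0,"grip":-0.79},{"wx":0,"wy":0,"wz":0,"x":14,"y":0,"z":0,"grip":-0.79},{"wx":0,"wy":0,"wz":0,"x":0,"y":0,"z":0,"grip":-0.79}]'
python3 -m inch '[{"wx":0,"wy":0,"wz":0,"x":0,"y":0,"z":-60,"grip":-0.79},{"wx":0,"wy":0,"wz":0,"x":-40,"y":-30,"z":-40,"grip":-0.79},{"wx":0,"wy":0,"wz":0,"x":-40,"y":-30,"z":-40,"grip":-0.79},{"wx":0,"wy":0,"wz":0,"x":0,"y":0,"z":0,"grip":-0.79},{"wx":0,"wy":0,"wz":0,"x":0,"y":0,"z":0,"grip":-0.79}]'
python3 - <<'E'
from station import ctrl
import cv2,numpy as np
w=ctrl.read_camera("wrist")["img"];s=ctrl.read_camera("side")["img"][140:290,225:405]
s=cv2.resize(s,(480,400),interpolation=cv2.INTER_CUBIC);w=cv2.resize(w,(480,300))
o=np.zeros((600,800,3),np.uint8);o[:250,:480]=w[:250];o[250:583,:400]=cv2.resize(s,(400,333));cv2.imwrite("pics/f.png",o[:590,:480])
E
```

```text
clock: 8.48
ee_pos: [595.1, -13.3, 63.8]
tcp_rot: [0.001, 0.737, 0.676, 0.001]
force: [-0.0, -0.9, -0.2]
opening: 9.6
grasp_force: 0.1
clock: 9.1
ee_pos: [600.9, 61.1, 62.4]
tcp_rot: [0.0, 0.737, 0.676, -0.0]
force: [-0.8, -1.0, 1.2]
opening: 9.7
grasp_force: 0.4
clock: 9.72
ee_pos: [605.8, 118.1, 62.4]
tcp_rot: [-0.0, 0.737, 0.676, 0.0]
force: [-0.6, -0.2, -0.9]
opening: 9.5
grasp_force: 0.0
clock: 10.35
ee_pos: [540.7, 44.1, 200.4]
tcp_rot: [0.0, 0.738, 0.675, 0.0]
force: [-0.8, 0.0, -1.2]
opening: 10.2
grasp_force: 0.0
```

View pics/f.png

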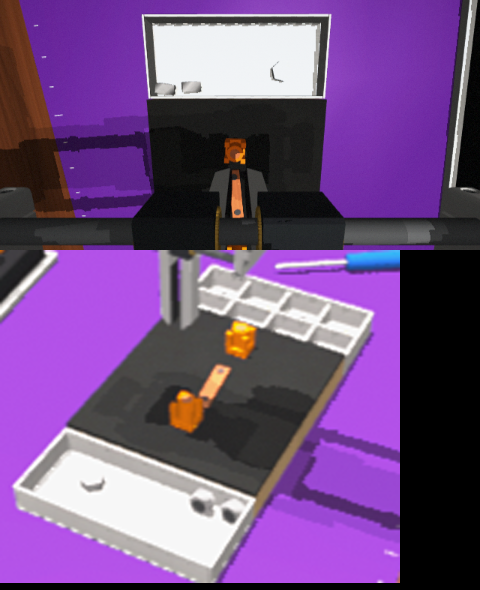

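The combined picture shows all three nuts in the plain tray. Nuts A and B stand by the near wall at about (203,503) and (231,511), and nut C lies flat at (92,483). The connectors and busbar look undisturbed and the robot is clear, so I'm handing in the job.

```bash
python3 -c "
from station import ctrl
print(ctrl.job_done())"
```

```text
the job is handed in; nothing more can be done
None
```

All three nuts were swept over the board edge into the plain tray in about 10 s, with the connectors and busbar left in place, and the job is handed in; no verdict came back.

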